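# Shelve the reagent jar and face its label

### The arm

A 6-joint arm with a two-finger parallel gripper is mounted at the origin on the work surface. World frame = base frame: x ahead of the robot, y to its left, z up, the work surface at z = 0. Lengths are in m, angles in rad, forces in N, time in s.
With the tool pointing down it reaches from about 0.275 to 1 m from the base axis. Payload 8.4 kg.
Tool frame: the origin (TCP) lies on the centre line of the jaws, within the pads' length; the fingertips stand 17 mm ahead of it and the grasp point (between the pads) lies 2 mm behind it (bot.tcp_to_tips is the y of the fingertips in the tool frame, in m); y points along the fingers, z is the direction in which the jaws open and shut, and the axes are right-handed (so a half turn about y gives the same grasp; the last joint's range is limited). The gripper opens to 85 mm and grips with 20 to 120 N. Pads are 22 mm wide; open, the fingers measure 114 mm over their backs; the gripper's body (76 mm by 85 mm) begins 54 mm behind the grasp point. The pads swing forward as they close: fully open they stand 13 mm farther back than shut.
Start: joints at [1.129, 0.353, 1.633, -0, 1.155, -0.002], TCP at [0.266, 0.566, 0.248] pointing down, gripper open.
Joint ranges: [-2.63, 2.63], [-0.92, 2.1], [0.06, 2.66], [-1.3, 4.44], [0, 2.69], [-3.02, 3.02]. Speed limits (rad/s): [2.22, 2.22, 2.79, 3.14, 3.14, 3.14].

### API

Orientations are given as a unit quaternion [x, y, z, w].
In Python, from workcell import bot, hand, kinematics, get_obs, vision, hand_in gives the robot as it stands. The module is installed in compiled form; this text tells all that it offers. Calls block until the motion is done:
- bot.reach(position, orientation): joint-space move of the TCP to a pose.
- bot.servo_line(position, ori=None, velocity=0.15): straight line of the TCP; ori=None keeps the orientation; velocity is the mean speed in m/s.
- bot.goto_joints(angles): joint-space move.
- hand.move_gripper(opening, strength=None): finger opening in m; strength is the grip in N (None keeps the last); returns when the fingers have stopped.
- bot.dwell(seconds).
- kinematics.solve_ik(position, orientation): joint angles nearest the present ones, or None.
- get_obs(): the state.
- vision.read_camera(name): name is "scene" or "top"; returns a dict with "frame" (420x560x3 uint8, red, green, blue), "intrinsics" (3x3 intrinsics, pixels), "dist" ([k1, k2, p1, p2, k3] as OpenCV has them; the pictures are not rectified), "view" (4x4, takes a point from world to camera coordinates). Camera axes: x right, y down, z forward; pixel columns grow to the right and rows downward; lengths in m; the calibration is good to about 2 mm. A picture is of the moment at which its call begins. There is no depth.
A pose or a line that the arm cannot do raises bot.IKError and nothing moves.
- hand_in(): hands the job in, once; it reports no verdict.
The state is a dict: "time_s": time; "joint_pos": joint angles; "joint_vel": joint speeds; "joint_efforts": joint torques, N m; "position": TCP position; "orientation": TCP orientation; "wrist_force": force on the tool from outside, world axes, zero at the start; "ft_torque": the same for the moment, N m; "gripper_width": finger opening in m.
Only numpy, scipy, OpenCV 4.12 (cv2) and the standard library are available. Lean on these libraries where they do the work, as an engineer would, in place of code of your own. Each camera call takes 0.05 s, during which the arm holds its last target. There are 200 camera calls.

### The job

Put the blue-lidded amber jar away in the empty bay of the clear jar rack: slide it in until it stands home against the back panel, then roll its side round with a fingertip until its label faces squarely out of the bay's open front. Keep a light touch, never more than 20 N on the jar or on the rack, because the thin glued acrylic cracks under a hard push. Leave the jar upright, and disturb neither the other jars nor anything else on the bench.

Things in the scene. Friction and masses are not known exactly. Their poses are not given: they have to be found in the camera images.
- jar_center (a point): the jar to shelve, loose and upright on the bench in front of the empty bay; this point is on its axis, half-way up (62 mm above the bench). z is up, -x points from the axis to the middle of the label
- jar: the same jar: amber, round, straight-sided, blue ribbed screw lid, about 0.45 kg. Side 110 mm in diameter from 3 to 90 mm above the bench, too wide to grasp; lid 96 mm in diameter, 96 to 124 mm up. Its side grips a fingertip well (friction 0.6 or more), its foot slides easily (0.15). Origin in the middle of the underside, axes as jar_center
- jar_label (a point): the point on the jar's side, 55 mm from its axis, 62 mm above the bench, at the middle of the cream paper label (68 mm wide, blue band at its top). A cream tape 12 mm wide runs from it up the side and over the lid to the lid's middle, so the label's side can be told from above
- bay_home (a point): where jar_center comes when the jar stands home, within 1 mm of touching the back panel, midway across the empty bay; below it on the bench lies a flat green liner 98 mm square, white stripe on its front edge. z is up, x points straight into the bay (to the back panel), -x straight out of its open front: the label must face -x
- rack: fixed clear acrylic rack, no floor, open front to the robot: 3 bays 118 mm apart, 114 mm wide (2 mm play each side), side walls 4 mm thick, 50 mm high, reaching from the back panel to 22 mm in front of the home axis; panel 88 mm high, 56 mm behind that axis. Slippery (friction 0.12), cracks under a hard push. Origin on the bench at the middle bay's home axis, axes as bay_home
- jar_orange: bystander in one of the two other bays: same jar with an orange lid, already shelved; origin in the middle of its underside
- jar_green: bystander in one of the two other bays: same jar with a green lid, already shelved; origin in the middle of its underside
- tip_box: bystander: orange pipette-tip box, 89 x 126 x 87 mm, loose on the bench to the robot's right; origin in the middle of its underside
- tub: bystander: open white tip-discard tub, 95 x 95 x 100 mm, loose on the bench to the right; origin in the middle of its underside
- comb: bystander: small white gel comb, 46 x 85 x 10 mm, loose on the bench to the left; origin in the middle of its underside
- gel_tank: fixed green gel tank, 306 x 132 x 95 mm, on the left of the bench; origin in the middle of its underside, x along its length
Not all that is in view belongs to the job. What is shaped like the jar but yellow is not meant.

How it is judged:
By the outcome, as a careful person would: the job done as asked, in the order asked, and still so for the second after the job is handed in, with the robot touching nothing.
It also fails if it takes over 72 s, if anything falls off the work surface, if the arm or the gripper's body presses on something with over 40 N, if the wrist force passes 120 N, or if a joint passes its speed limit or range.

## Working session

There is one attempt and no reset: what is moved stays moved. The work goes in short steps, each a Python script; the robot and the scene stay as the last script left them, time stands still between calls to the robot, and variables do not carry over. Pictures are saved under pics/ and viewed, about 8 in all and at most 12, crops included, and the job is handed in when it is done.

```bash
mkdir -p pics
python3 - <<'E'
from workcell import *
import cv2,pickle
d={}
for n in("scene","top"):
    c=vision.read_camera(n);d[n]=c
    cv2.imwrite(f"pics/{n}0.png",c["frame"][:,:,::-1])
    print(n,c["intrinsics"].tolist(),c["dist"],c["view"].round(4).tolist())
pickle.dump(d,open("d.pkl","wb"))
print(get_obs())
E
```

```text
scene [[472.47241948915655, 0.0, 281.3167594638797], [0.0, 472.47241948915655, 204.13197090456123], [0.0, 0.0, 1.0]] [-0.05939319  0.          0.          0.          0.        ] [[0.3309, 0.9435, -0.0185, -0.2069], [0.6607, -0.2456, -0.7093, -0.2623], [-0.6738, 0.2225, -0.7046, 1.7604], [0.0, 0.0, 0.0, 1.0]]
top [[494.294353853251, 0.0, 283.2440065307217], [0.0, 494.294353853251, 210.7393789618139], [0.0, 0.0, 1.0]] [-0.1648086  0.         0.         0.         0.       ] [[-0.0098, -0.9999, -0.0086, 0.0443], [-0.9917, 0.0108, -0.1283, 0.5134], [0.1284, 0.0073, -0.9917, 1.3356], [0.0, 0.0, 0.0, 1.0]]
{'time_s': 0.1, 'joint_pos': array([ 1.12860275e+00,  3.53575174e-01,  1.63401501e+00, -3.78376281e-06,
        1.15519260e+00, -2.40446742e-03]), 'joint_vel': array([ 6.38541506e-04, -1.57451732e-03, -1.35468769e-03,  2.59866582e-03,
        3.14048411e-05,  1.10242402e-03]), 'joint_efforts': array([ 5.15078700e-04, -6.06359339e+01, -3.42816639e+01,  2.01675234e-04,
        3.99853147e-03, -7.81296734e-07]), 'position': array([0.2659348 , 0.56518282, 0.24765821]), 'orientation': array([ 0.69049066, -0.1543299 ,  0.15414675, -0.68966928]), 'wrist_force': array([-0.33010229,  0.16779474, -0.46164575]), 'ft_torque': array([ 0.03653584,  0.01234794, -0.04883368]), 'gripper_width': 0.0852712469096329}
```

View pics/scene0.png

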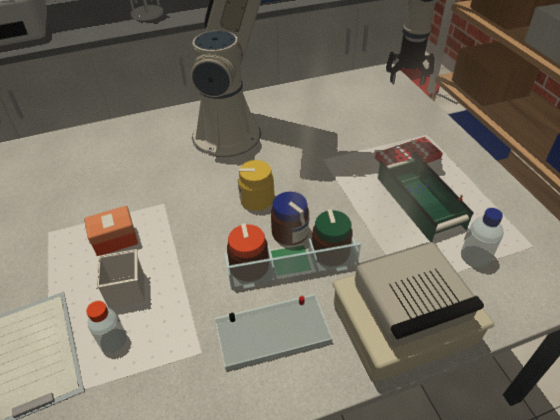

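View pics/top0.png

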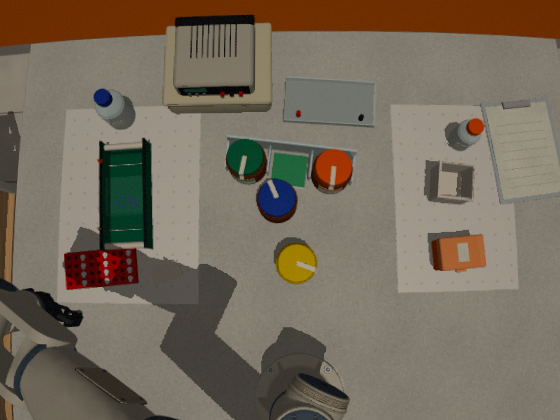

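Candidates for the wanted jar: the blue lid at top (277,200) / scene (290,205), the yellow decoy at top (297,264), green (246,161) and orange (332,171) already shelved, and a blue-capped bottle at (108,100). I choose (277,200): it is amber and stands in front of the green liner at (290,170). Its tape points toward the rack, so a large roll is needed.

```bash
cat > h.py <<'E'
import numpy as np,cv2
def ray(c,px):
    K,D,V=[np.array(c[k],float) for k in("intrinsics","dist","view")]
    u=cv2.undistortPoints(np.array(px,float).reshape(-1,1,2),K,D).reshape(-1,2)
    d=np.c_[u,np.ones(len(u))]@V[:3,:3]
    return -V[:3,:3].T@V[:3,3],d
def onplane(c,px,z):
    o,d=ray(c,px); return (o+d*((z-o[2])/d[:,2])[:,None])[:,:2]
def biggest(m):
    cs,_=cv2.findContours(m.astype(np.uint8),cv2.RETR_EXTERNAL,cv2.CHAIN_APPROX_NONE)
    return max(cs,key=cv2.contourArea).reshape(-1,2)
HUE={"blue":(105,130,100,40),"green":(60,85,100,20),"orange":(0,12,150,100),"yellow":(20,32,150,80)}
def circ(P):
    A=np.c_[2*P,np.ones(len(P))]
    s=np.linalg.lstsq(A,(P**2).sum(1),rcond=None)[0]
    return s[:2],np.sqrt(s[2]+s[:2]@s[:2])
def lid(c,name,roi,z=0.124):
    """centre (xy), radius, label angle (world) of a lid in roi (x0,y0,x1,y1)"""
    x0,y0,x1,y1=roi
    f=c["frame"][y0:y1,x0:x1]; h=cv2.cvtColor(f,cv2.COLOR_RGB2HSV).astype(int)
    a,b,s,v=HUE[name]
    m=(h[...,0]>=a)&(h[...,0]<=b)&(h[...,1]>=s)&(h[...,2]>=v)
    m=cv2.morphologyEx(m.astype(np.uint8),cv2.MORPH_OPEN,np.ones((3,3)))
    hull=cv2.convexHull(biggest(m)).reshape(-1,2)
    full=np.zeros(m.shape,np.uint8); cv2.fillConvexPoly(full,hull,1)
    cont=biggest(full)+[x0,y0]
    P=onplane(c,cont,z)
    ctr,r=circ(P)
    for _ in range(4):   # drop skirt points, which project away
        e=np.linalg.norm(P-ctr,axis=1)-r; k=np.abs(e)<max(.0015,1.5*np.median(np.abs(e)))
        ctr,r=circ(P[k])
    t=(h[...,1]<90)&(h[...,2]>120)
    yx=np.argwhere(t); T=onplane(c,yx[:,::-1]+[x0,y0],z)
    d=T-ctr; n=np.linalg.norm(d,axis=1); k=(n<.045)
    ang=None
    if k.sum()>3:
        k2=k&(n>.012)
        w=d[k2].mean(0); ang=np.degrees(np.arctan2(w[1],w[0]))
    return ctr,r,ang,int(k.sum())
E
python3 - <<'E'
import pickle;from h import *
d=pickle.load(open("d.pkl","rb"));c=d["top"]
for n,roi in dict(blue=(250,172,304,226),green=(220,135,272,186),orange=(308,145,358,192),yellow=(272,240,324,290)).items():
    print(n,lid(c,n,roi))
h=cv2.cvtColor(c["frame"],cv2.COLOR_RGB2HSV).astype(int)
roi=np.zeros(h.shape[:2],bool);roi[145:195,268:312]=1
m=roi&(h[...,0]>50)&(h[...,0]<90)&(h[...,1]>90)&(h[...,2]>60)
b=biggest(m);print("liner",cv2.approxPolyDP(b,2.5,True).reshape(-1,2).tolist(),onplane(c,cv2.approxPolyDP(b,2.5,True).reshape(-1,2),0).round(4).tolist())
s=d["scene"]
a=cv2.resize(c["frame"][125:235,215:375],None,fx=5,fy=5,interpolation=cv2.INTER_CUBIC)
cv2.imwrite("pics/topcrop.png",a[:,:,::-1])
b=cv2.resize(s["frame"][150:290,215:375],None,fx=4.2,fy=4.2,interpolation=cv2.INTER_CUBIC)
cv2.imwrite("pics/scenecrop.png",b[:,:,::-1])
E
```

```text
blue (array([0.53622635, 0.05588909]), np.float64(0.04789396243740194), np.float64(20.796910051236676), 73)
green (array([0.64762067, 0.13838995]), np.float64(0.04783655053621345), np.float64(165.38978177564735), 75)
orange (array([ 0.61796762, -0.0946761 ]), np.float64(0.0475698327276508), np.float64(172.7284429226461), 65)
yellow (array([0.36596133, 0.00712776]), np.float64(0.051020705076006985), np.float64(-105.59387452881474), 76)
liner [[275, 153], [271, 178], [303, 186], [307, 157]] [[0.6866, 0.0614], [0.6131, 0.0734], [0.5888, -0.0179], [0.6737, -0.0307]]
```

View pics/topcrop.png

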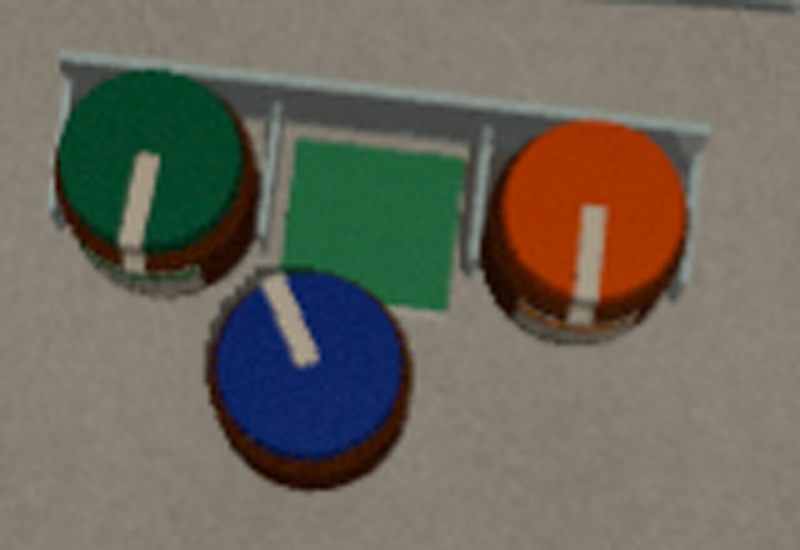

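View pics/scenecrop.png

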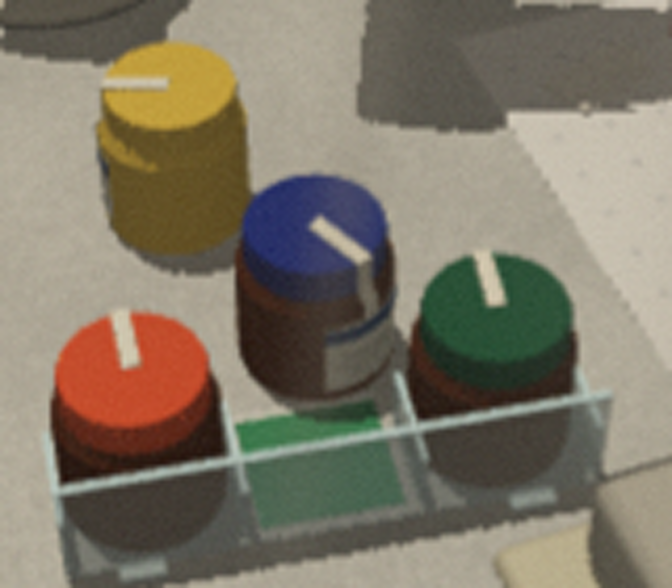

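The crop confirms the choice: amber jar, blue lid, label pointing back and to the left (world about +23°, so it needs roughly +150°). The yellow jar has a different body. Next I refine the bay from the walls and panel, and check IK.

```bash
cat >> h.py <<'E'
def tape(c,roi,ctr,z=0.124):
    """label direction (deg, world) from the tape strip on the lid"""
    x0,y0,x1,y1=roi
    f=cv2.resize(c["frame"][y0:y1,x0:x1],None,fx=4,fy=4,interpolation=cv2.INTER_CUBIC)
    h=cv2.cvtColor(f,cv2.COLOR_RGB2HSV).astype(int)
    yx=np.argwhere((h[...,1]<95)&(h[...,2]>105))
    T=onplane(c,(yx[:,::-1]+.5)/4-.5+[x0,y0],z); n=np.linalg.norm(T-ctr,axis=1)
    T=T[n<.043]; m=T.mean(0)
    v=np.linalg.svd(T-m,full_matrices=False)[2][0]; v*=np.sign(v@(m-ctr))
    return np.degrees(np.arctan2(v[1],v[0])),np.degrees(np.arctan2(*(m-ctr)[::-1])),len(T)
from scipy.spatial.transform import Rotation as Rot
def quat(head,flip=1):
    """tool down, jaw axis perpendicular to heading (deg, world)"""
    a=np.radians(head); z=flip*np.array([-np.sin(a),np.cos(a),0]); y=np.array([0,0,-1.])
    return Rot.from_matrix(np.c_[np.cross(y,z),y,z]).as_quat()
E
python3 - <<'E'
import pickle;from h import *;from workcell import *
d=pickle.load(open("d.pkl","rb"));c=d["top"]
for n,roi in dict(blue=(250,172,304,226),green=(220,135,272,186),orange=(308,145,358,192)).items():
    L=lid(c,n,roi);print(n,tape(c,roi,L[0]))
p=lambda pts,z:onplane(c,[[215+x/5-.4,125+y/5-.4] for x,y in pts],z).round(4).tolist()
print("panel top",p([(62,57),(708,130)],.088))
print("wallL",p([(280,105),(264,245)],.05),"wallR",p([(488,130),(469,270)],.05))
q=get_obs()
for f in(1,-1):
  for x,y,hd in((.46,.065,-7.5),(.57,.03,-7.5),(.59,-.03,42),(.59,.07,-57)):
    s=kinematics.solve_ik([x,y,.076],quat(hd,f)); print(f,hd,None if s is None else np.round(s,2))
E
```

```text
blue (np.float64(23.220555501212733), np.float64(21.420661097563578), 1321)
green (np.float64(168.34126894029967), np.float64(164.22147843737835), 1265)
orange (np.float64(173.19350817422824), np.float64(172.2617537801117), 1050)
panel top [[0.7142, 0.1902], [0.6692, -0.1609]]
wallL [[0.6954, 0.0724], [0.6157, 0.0817]] wallR [[0.6798, -0.0434], [0.6004, -0.0314]]
1 -7.5 [ 0.14  0.36  2.1  -0.    0.67 -1.3 ]
1 -7.5 [ 0.05  0.49  1.88 -0.    0.78 -1.39]
1 42 [-0.05  0.51  1.83 -0.    0.8  -2.36]
1 -57 [ 0.12  0.52  1.83 -0.    0.8  -0.46]
-1 -7.5 [ 0.14  0.36  2.1  -0.    0.67  1.84]
-1 -7.5 [ 0.05  0.49  1.88 -0.    0.78  1.75]
-1 42 [-0.05  0.51  1.83 -0.    0.8   0.78]
-1 -57 [ 0.12  0.52  1.83 -0.    0.8   2.68]
```

Bay home is about (0.6335, 0.0219) with yaw -7.4°. The panel, walls and neighbouring jars agree to about 1 mm. Now I approach and push the jar with two spread fingers to the bay mouth.

```bash
cat > r.py <<'E'
from h import *; from workcell import *
YAW=-7.4; H=np.array([.6335,.0219]); a=np.radians(YAW)
EX=np.array([np.cos(a),np.sin(a)]); EY=np.array([-np.sin(a),np.cos(a)])
W=lambda x,y,z=.076:[*(H+x*EX+y*EY),z]
def bay(p): return np.array([(np.array(p)[:2]-H)@EX,(np.array(p)[:2]-H)@EY])
Q=lambda rel=0:quat(YAW+rel,1)
def F():
    f=get_obs()["wrist_force"]; return np.array([f[:2]@EX,f[:2]@EY,f[2]])
E
python3 - <<'E'
from r import *
hand.move_gripper(.066,20)
jb=bay([.5362,.0559]);print("jar",jb)
bot.reach(W(jb[0]-.072,jb[1],.25),Q()); print(get_obs()["time_s"])
bot.servo_line(W(jb[0]-.072,jb[1]),velocity=.15)
f0=F();print(get_obs()["time_s"],f0,bay(get_obs()["position"]))
D=np.sqrt(.055**2-.033**2)+.011
bot.servo_line(W(jb[0]-D-.003,jb[1]),velocity=.04);print(F()-f0)
ok=True
for t in np.linspace(0,1,5)[1:]:
    bot.servo_line(W(jb[0]+t*(-.058-jb[0])-D,jb[1]*(1-t)),velocity=.04);g=F()-f0;print(g.round(2))
    if np.hypot(*g[:2])>6: break
print(get_obs()["time_s"],bay(get_obs()["position"]))
c=vision.read_camera("top");s=vision.read_camera("scene")
A=cv2.resize(c["frame"][125:235,215:375],None,fx=2.4,fy=2.4,interpolation=3);B=cv2.resize(s["frame"][130:290,215:375],None,fx=2.4,fy=2.4,interpolation=3)
A=cv2.copyMakeBorder(A,0,B.shape[0]-A.shape[0],0,0,0)
cv2.imwrite("pics/p1.png",np.hstack([A,B])[:,:,::-1])
E
```

```text
jar [-0.10086865  0.02118501]
2.375
3.6833 [-0.37772439 -0.81306283  0.04723089] [-0.17232869  0.02137305]
[-0.35584519  0.94010057  0.41523658]
[ 0.37  1.36 -0.34]
[-0.61  1.45 -0.08]
[ 0.43  1.17 -0.5 ]
[-0.17  0.95 -0.49]
6.05 [-0.11265864 -0.00012701]
```

View pics/p1.png

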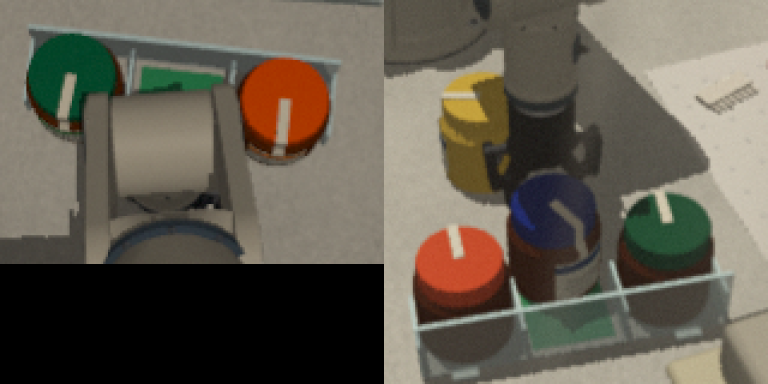

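The jar sits in the finger V at the bay mouth, upright and centred, and nothing else has moved. Now I push it in, watching the forces.

Run:
```python
from r import *
D=np.sqrt(.055**2-.033**2)+.011
f0=F();y=0.;x=-.058
def Fm():
    v=[]
    for _ in range(4): bot.dwell(.02); v.append(F())
    return np.mean(v,0)
f0=Fm()
while x<.005:
    x+=.006 if x<-.010 else .0007
    bot.servo_line(W(x-D,y),velocity=.03 if x<-.010 else .01)
    g=Fm()-f0
    print(round(x,4),round(y,4),g.round(2))
    if g[0]<-2.0: break
    if abs(g[1])>2.5: y+=np.sign(g[1])*.0005
    if abs(g[1])>8: break
print(get_obs()["time_s"],bay(get_obs()["position"]))
```

```text
-0.052 0.0 [-0.13  0.13 -0.3 ]
-0.046 0.0 [ 0.27  0.48 -0.47]
-0.04 0.0 [ 0.06 -0.1  -0.25]
-0.034 0.0 [ 0.33  0.27 -0.24]
-0.028 0.0 [ 0.47  0.57 -0.55]
-0.022 0.0 [ 0.03  0.09 -0.23]
-0.016 0.0 [ 0.43 -0.06 -0.38]
-0.01 0.0 [ 0.31 -0.28 -0.06]
-0.004 0.0 [-0.22  0.16 -0.28]
-0.0033 0.0 [-0.9  -0.16 -0.14]
-0.0026 0.0 [-0.67  0.07 -0.24]
-0.0019 0.0 [-0.61 -0.31 -0.24]
-0.0012 0.0 [-1.25  0.46  0.33]
-0.0005 0.0 [-0.54 -0.03 -0.04]
0.0002 0.0 [-0.08  0.22 -0.32]
0.0009 0.0 [-0.71  0.19 -0.16]
0.0016 0.0 [-0.23  0.29 -0.33]
0.0023 0.0 [-0.78 -0.07  0.09]
0.003 0.0 [-0.53 -0.21  0.15]
0.0037 0.0 [-0.58 -0.44 -0.39]
0.0044 0.0 [-2.98  0.11  0.98]
14.1667 [-5.09724232e-02 -3.83652101e-05]
```

Contact with the panel was found at about 3 N and the jar is home. Now I back off, close the fingers and check its place from above.

```bash
cat >> r.py <<'E'
ROI=(262,140,318,196)
def look(save=None):
    c=vision.read_camera("top")
    ctr,r,_,n=lid(c,"blue",ROI); t=tape(c,ROI,ctr)
    print("t",get_obs()["time_s"],"jar bay mm",(bay(ctr)*1e3).round(1),"r",round(r,4),"label rel",np.round([(t[0]-180-YAW+180)%360-180,(t[1]-180-YAW+180)%360-180],1),t[2])
    if save:
        cv2.imwrite(save,cv2.resize(c["frame"][125:235,215:375],None,fx=5,fy=5,interpolation=3)[:,:,::-1])
    return c
E
python3 - <<'E'
from r import *
bot.servo_line(W(-.075,0),velocity=.08)
bot.servo_line(W(-.10,0,.2),velocity=.2)
hand.move_gripper(0.0,20)
p=W(-.23,.0,.22)
bot.servo_line(p,velocity=.25)
look("pics/p2.png")
E
```

```text
t 16.7667 jar bay mm [-1.2  0. ] r 0.0481 label rel [-154.7 -157.3] 1198
```

View pics/p2.png

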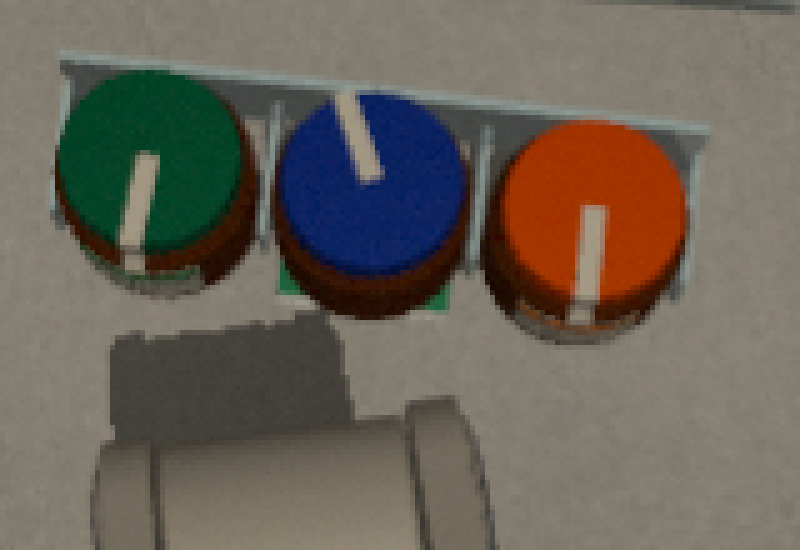

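The jar stands in line with its neighbours, with the label about 156° from target. First roll stroke: closed fingertip, +39° to -41°, with the tool turning along and radial force feedback.

```bash
cat >> r.py <<'E'
C=np.array([-.0012,0.])
def Fm(n=3):
    v=[]
    for _ in range(n): bot.dwell(.02); v.append(F())
    return np.mean(v,0)
def pose(R,phi,z=.076):
    p=np.radians(phi); return W(C[0]-R*np.cos(p),C[1]+R*np.sin(p),z),Q(-phi)
def comps(g,phi):   # radial push on jar, tangential (CCW) push on jar
    p=np.radians(phi); inn=np.array([np.cos(p),-np.sin(p)]); tan=np.array([-np.sin(p),-np.cos(p)])
    return -g[:2]@inn,-g[:2]@tan
def stroke(p0,p1,step=8,target=3.,zsafe=.15):
    P,o=pose(.082,p0,zsafe); bot.reach(P,o)
    P,o=pose(.082,p0); bot.servo_line(P,o,velocity=.15)
    bot.dwell(.1); f0=Fm(5); R=.071
    P,o=pose(R,p0); bot.servo_line(P,o,velocity=.06)
    while R>.055:
        n,t=comps(Fm()-f0,p0)
        if n>2: break
        R-=.0008; P,o=pose(R,p0); bot.servo_line(P,o,velocity=.015)
    print("contact",round(R,4),round(n,2),round(t,2))
    k=int(np.ceil(abs(p1-p0)/step)); log=[]
    for ph in np.linspace(p0,p1,k+1)[1:]:
        P,o=pose(R,ph); bot.servo_line(P,o,velocity=.04)
        n,t=comps(Fm(2)-f0,ph); log.append((round(ph),round(R*1e3,2),round(n,1),round(t,1)))
        if max(n,np.hypot(n,t))>12: print("too hard"); break
        R+=np.clip((n-target)*.00015,-.0006,.0006)
    print(log)
    P,o=pose(R+.018,ph); bot.servo_line(P,o,velocity=.1)
    P,o=pose(R+.018,ph,zsafe); bot.servo_line(P,o,velocity=.2)
E
python3 - <<'E'
from r import *
stroke(39,-41)
print(get_obs()["time_s"])
bot.servo_line(W(-.23,.0,.22),velocity=.3)
look()
E
```

```text
contact 0.0614 4.88 -1.21
[(31, 61.4, np.float64(-0.6), np.float64(0.1)), (23, np.float64(60.86), np.float64(0.8), np.float64(0.5)), (15, np.float64(60.54), np.float64(0.9), np.float64(-1.0)), (7, np.float64(60.23), np.float64(4.3), np.float64(-1.2)), (-1, np.float64(60.43), np.float64(5.7), np.float64(-1.0)), (-9, np.float64(60.84), np.float64(5.7), np.float64(-0.6)), (-17, np.float64(61.24), np.float64(5.1), np.float64(0.3)), (-25, np.float64(61.56), np.float64(5.9), np.float64(0.6)), (-33, np.float64(62.0), np.float64(6.4), np.float64(0.8)), (-41, np.float64(62.5), np.float64(5.3), np.float64(1.7))]
27.1667
t 28.0 jar bay mm [-0.6 -1. ] r 0.0482 label rel [ -93.6 -100.4] 1325
```

```bash
sed -i 's/R+=np.clip((n-target)\*.00015,-.0006,.0006)/R+=np.clip((n-target)*(.0004 if n<2 else .00015),-.001,.0006)/; s/if max(n/bot.dwell(0); 0\n        if max(n/' r.py; sed -i 's/bot.dwell(0); 0$//' r.py
python3 - <<'E'
from r import *
stroke(39,-43,target=4)
bot.servo_line(W(-.23,.0,.22),velocity=.35)
look("pics/p3.png")
E
```

```text
contact 0.0606 3.34 -0.97
[(32, 60.6, np.float64(3.1), np.float64(-2.0)), (24, np.float64(60.46), np.float64(3.1), np.float64(-1.0)), (17, np.float64(60.33), np.float64(4.5), np.float64(-1.2)), (9, np.float64(60.41), np.float64(4.9), np.float64(-0.8)), (2, np.float64(60.55), np.float64(5.2), np.float64(-0.3)), (-6, np.float64(60.73), np.float64(5.7), np.float64(-0.4)), (-13, np.float64(60.98), np.float64(5.4), np.float64(0.0)), (-21, np.float64(61.2), np.float64(6.4), np.float64(0.1)), (-28, np.float64(61.56), np.float64(6.4), np.float64(1.4)), (-36, np.float64(61.91), np.float64(6.7), np.float64(1.3)), (-43, np.float64(62.33), np.float64(1.4), np.float64(8.5))]
t 40.1833 jar bay mm [-0.4  0.5] r 0.048 label rel [-19.3 -23.5] 1443
```

View pics/p3.png

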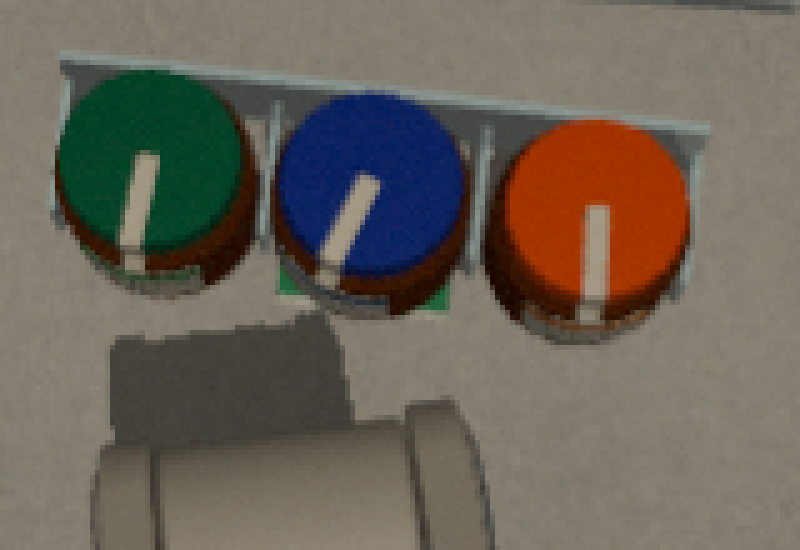

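Roughly 15–20° remain. I also see the last bit of that stroke (tangential force 8.5 N at -43°) may have brushed the orange jar. I'll measure both more carefully.

```bash
cat >> r.py <<'E'
def tape2(c,roi,name):
    """tape midline direction, relative to straight out (deg), by line fit of the pale strip in the lid"""
    x0,y0,x1,y1=roi; ctr,r,_,_=lid(c,name,roi)
    f=cv2.resize(c["frame"][y0:y1,x0:x1],None,fx=6,fy=6,interpolation=cv2.INTER_LINEAR)
    b=cv2.cvtColor(f,cv2.COLOR_RGB2HSV)[...,1].astype(float)
    yx=np.argwhere(np.ones(b.shape,bool)); P=onplane(c,(yx[:,::-1]+.5)/6-.5+[x0,y0],.124)
    d=P-ctr; k=np.linalg.norm(d,axis=1)<.040; m=(b<150).ravel()&k
    lab,st=cv2.connectedComponentsWithStats(m.reshape(b.shape).astype(np.uint8))[1:3]
    i=1+np.argmax(st[1:,4]); q=P[lab.ravel()==i]
    vx,vy,px,py=cv2.fitLine(q.astype(np.float32)*1000,cv2.DIST_HUBER,0,.01,.01).ravel()
    v=np.array([vx,vy]); v*=np.sign(v@(q.mean(0)-ctr))
    ang=np.degrees(np.arctan2(v[1],v[0]))-180-YAW
    off=np.cross(v,np.array([px,py])/1000-ctr)*1e3
    return (bay(ctr)*1e3).round(2).tolist(),"rel",round((ang+180)%360-180,1),"line off-centre mm",round(float(off),1),len(q)//36
OR=(308,145,358,192); GR=(220,135,272,186)
E
python3 -W ignore - <<'E'
from r import *;import pickle
c0=pickle.load(open("d.pkl","rb"))["top"]; c=vision.read_camera("top")
pickle.dump(c,open("d3.pkl","wb"))
for n,(k,w) in dict(old=("orange",OR),old2=("green",GR)).items(): print(k,"before",tape2(c0,w,k),"\n   now",tape2(c,w,k))
print("blue",tape2(c,ROI,"blue"))
# reference: world direction of the image panel edge, drawn at z=.124 too
px=[(62,57),(708,130)]
for z in(.088,.124):
    e=onplane(c,[[215+x/5-.4,125+y/5-.4] for x,y in px],z); v=e[0]-e[1]; print("panel yaw",z,np.degrees(np.arctan2(v[1],v[0]))-90)
e=onplane(c,[[215+x/5-.4,125+y/5-.4] for x,y in((369,178),(331,272))],.124);v=e[1]-e[0];print("eye tape rel",np.degrees(np.arctan2(v[1],v[0]))-180-YAW)
E
```

```text
orange before ([-0.39, -117.61], 'rel', np.float32(0.6), 'line off-centre mm', -0.3, 76) 
   now ([0.02, -118.82], 'rel', np.float32(3.7), 'line off-centre mm', 0.1, 77)
green before ([-1.0, 117.34], 'rel', np.float32(-3.6), 'line off-centre mm', -2.1, 98) 
   now ([-1.0, 117.34], 'rel', np.float32(-3.5), 'line off-centre mm', -2.2, 98)
blue ([-0.4, 0.52], 'rel', np.float32(-18.6), 'line off-centre mm', -1.8, 100)
panel yaw 0.088 -7.307066002420726
panel yaw 0.124 -7.3070660024207115
eye tape rel -14.783038560207848
```

```bash
sed -i 's/^    b=cv2.cvtColor(f,cv2.COLOR_RGB2HSV).*/    b=f[...,2 if name=="orange" else 0].astype(float)/; s/m=(b<150).ravel()&k/th=(np.percentile(b.ravel()[k],30)+np.percentile(b.ravel()[k],96))\/2; m=(b>th).ravel()\&k/' r.py
python3 -W ignore - <<'E'
from r import *;import pickle
c0=pickle.load(open("d.pkl","rb"))["top"]; c=pickle.load(open("d3.pkl","rb"))
print("orange",tape2(c0,OR,"orange"),tape2(c,OR,"orange"))
print("green",tape2(c0,GR,"green"),tape2(c,GR,"green"))
print("blue",tape2(c,ROI,"blue"))
E
```

```text
orange ([-0.39, -117.61], 'rel', np.float32(0.9), 'line off-centre mm', -0.4, 76) ([0.02, -118.82], 'rel', np.float32(3.3), 'line off-centre mm', 0.2, 77)
green ([-1.0, 117.34], 'rel', np.float32(-3.9), 'line off-centre mm', -1.7, 76) ([-1.0, 117.34], 'rel', np.float32(-3.9), 'line off-centre mm', -1.7, 76)
blue ([-0.4, 0.52], 'rel', np.float32(-19.2), 'line off-centre mm', -1.4, 80)
```

```bash
python3 -W ignore - <<'E'
from r import *;import pickle
s=vision.read_camera("scene");pickle.dump(s,open("s3.pkl","wb"))
s0=pickle.load(open("d.pkl","rb"))["scene"]
def roi(c,xy):
    P=np.array([[*(H+np.array(xy)[0]*EX+xy[1]*EY),.124]]);V=c["view"];p,_=cv2.projectPoints(P,cv2.Rodrigues(V[:3,:3])[0],V[:3,3],c["intrinsics"],c["dist"])
    u,v=p.ravel().astype(int); return (u-26,v-22,u+27,v+24)
for n,y in(("blue",0),("orange",-.118),("green",.118)):
    try: print(n,roi(s,(0,y)),tape2(s,roi(s,(0,y)),n))
    except Exception as e: print(n,e)
c=pickle.load(open("d3.pkl","rb"))
A=cv2.resize(c["frame"][135:195,262:322],None,fx=6.5,fy=6.5,interpolation=0);r=roi(s,(0,0))
B=cv2.resize(s["frame"][r[1]-8:r[1]+52,r[0]-3:r[0]+57],None,fx=6.5,fy=6.5,interpolation=0)
cv2.imwrite("pics/p4.png",np.hstack([A,B])[:,:,::-1])
E
```

```text
blue (np.int64(263), np.int64(205), np.int64(316), np.int64(251)) ([10.7, 0.24], 'rel', np.float32(-18.4), 'line off-centre mm', 0.6, 48)
orange (np.int64(219), np.int64(213), np.int64(272), np.int64(259)) ([11.04, -119.1], 'rel', np.float32(4.2), 'line off-centre mm', -0.7, 47)
green (np.int64(306), np.int64(198), np.int64(359), np.int64(244)) ([10.09, 115.66], 'rel', np.float32(-4.4), 'line off-centre mm', -2.1, 46)
```

View pics/p4.png

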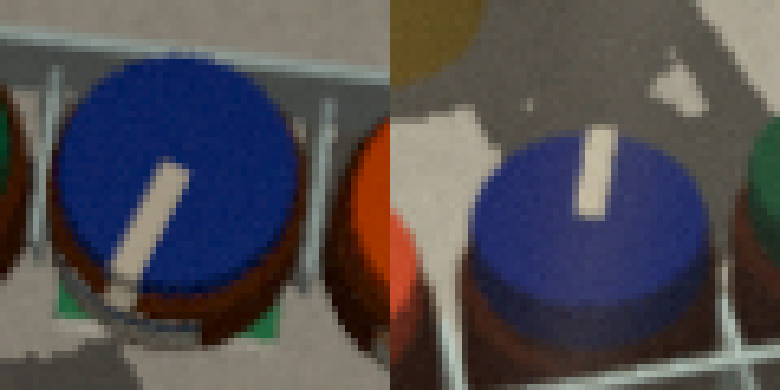

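Both cameras agree that about -19° remain. Short stroke near the front, staying clear of the neighbours.

```bash
cat >> r.py <<'E'
def check(save=None):
    c=vision.read_camera("top");s=vision.read_camera("scene")
    print(get_obs()["time_s"],"top",tape2(c,ROI,"blue"),"scene",tape2(s,(263,205,316,251),"blue"))
    print("orange",tape2(c,OR,"orange"),"green",tape2(c,GR,"green"))
    return c,s
E
python3 -W ignore - <<'E'
from r import *
stroke(11,-9.5,step=7,target=4,zsafe=.14)
bot.servo_line(W(-.23,.0,.22),velocity=.35)
check()
E
```

```text
contact 0.0606 3.33 0.47
[(4, 60.6, np.float64(2.5), np.float64(-0.2)), (-3, np.float64(60.38), np.float64(4.8), np.float64(-0.2)), (-10, np.float64(60.5), np.float64(6.5), np.float64(-0.0))]
48.8333 top ([-0.65, -1.26], 'rel', np.float32(-4.3), 'line off-centre mm', -0.4, 79) scene ([11.39, -2.4], 'rel', np.float32(-5.1), 'line off-centre mm', -0.2, 46)
orange ([0.13, -118.85], 'rel', np.float32(3.6), 'line off-centre mm', 0.2, 77) green ([-0.98, 117.23], 'rel', np.float32(-4.0), 'line off-centre mm', -1.8, 76)
```

```bash
python3 -W ignore - <<'E'
from r import *
stroke(4,-3.5,step=4,target=4,zsafe=.14)
bot.servo_line(W(-.23,.0,.22),velocity=.35)
c,s=check()
A=cv2.resize(c["frame"][125:235,215:375],None,fx=2.4,fy=2.4,interpolation=3);B=cv2.resize(s["frame"][130:290,215:375],None,fx=2.4,fy=2.4,interpolation=3)
A=cv2.copyMakeBorder(A,0,B.shape[0]-A.shape[0],0,0,0)
cv2.imwrite("pics/p5.png",np.hstack([A,B])[:,:,::-1])
E
```

```text
contact 0.0598 5.16 0.35
[(0, 59.8, np.float64(4.2), np.float64(0.2)), (-4, np.float64(59.83), np.float64(5.2), np.float64(0.7))]
56.9917 top ([-0.75, -1.54], 'rel', np.float32(2.5), 'line off-centre mm', -0.5, 79) scene ([10.74, -2.14], 'rel', np.float32(1.6), 'line off-centre mm', -0.5, 48)
orange ([-0.03, -118.85], 'rel', np.float32(3.7), 'line off-centre mm', 0.1, 77) green ([-1.11, 117.14], 'rel', np.float32(-4.1), 'line off-centre mm', -1.8, 76)
```

View pics/p5.png

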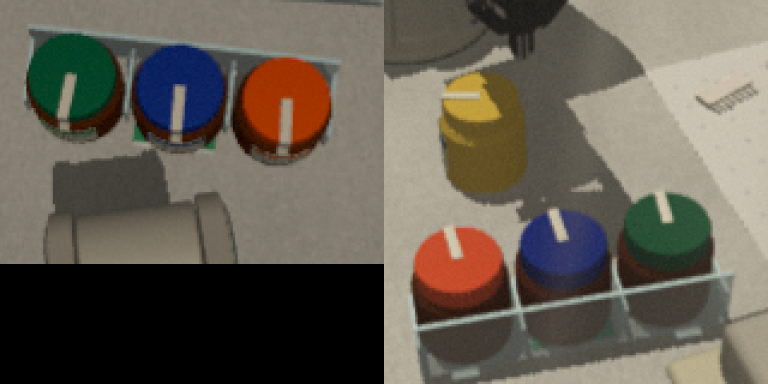

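```bash
python3 -c "
from workcell import *
print(get_obs()['time_s']);print(hand_in())"
```

```text
56.9917
the job is handed in; nothing more can be done
None
```

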